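# Power up the robot car on its test stand

### The arm

A 6-joint arm with a two-finger parallel gripper is mounted at the origin on the work surface. World frame = base frame: x ahead of the robot, y to its left, z up, the work surface at z = 0. Lengths are in m, angles in rad, forces in N, time in s.
With the tool pointing down it reaches from about 0.275 to 0.775 m from the base axis. Payload 14.6 kg.
Tool frame: the origin (TCP) lies midway between the tips of the shut fingers; the grasp point (between the pads) lies 19 mm behind it; z points along the fingers, y is the direction in which the jaws open and shut (so a half turn about z gives the same grasp; the last joint's range is limited). The gripper opens to 85 mm and grips with 20 to 120 N. Pads are 22 mm wide; open, the fingers measure 114 mm over their backs; the gripper's body (76 mm by 85 mm) begins 54 mm behind the grasp point. The pads swing forward as they close: fully open they stand 13 mm farther back than shut.
Start: joints at [-1.348, 0.263, -0.048, 1.259, 0, 1.415], TCP at [0.194, -0.488, 0.231] pointing down, gripper open.
Joint ranges: [-2.65, 2.65], [-0.89, 1.7], [-1.18, 1.37], [-2.13, 2.11], [-1.35, 1.29], [-3.14, 3.14]. Speed limits (rad/s): [1.89, 1.89, 2.57, 2.79, 3.14, 3.14].

### API

Orientations are given as a unit quaternion [x, y, z, w].
In Python, from bench import r, optics gives the robot as it stands.
- The arm moves only by the tool play_rows, never from a script. Its argument "rows" is a list that holds one entry, the list of rows, each a list of 7 numbers: the shift along the world's x, y, z in m, then the turn, a rotation vector about the world's x, y, z in degrees, then the finger opening in m, from 0 to 0.0854. In form: [[[x, y, z, wx, wy, wz, gripper], ...]]. A call has 1 to 12 rows; each row shifts and turns the commanded pose from where the row before left it; what a row does not reach is not made up. A row lasts 1/12 s, in which the tool goes at most 41.7 mm and 7.16 degrees, less where a joint would pass 70% of its speed; a pose out of reach is approached as far as the arm can. A call with a gripper value outside its range is refused whole. The fingers move at their own pace and stop on an object; "force" is the grip in N (left out, the last holds). Time passes only in rows, so rows that do not move let the fingers close. It gives the time, the measured TCP pose, the force and the opening at its end, in the units of the state.
- r.read_state(): the state, without advancing time (a new reading comes with each control period).
- optics.snapshot(name): name is "side" or "top" or "wrist"; returns the picture (384x512x3 uint8, blue, green, red); there is no depth.
- optics.camera_info(name): a dict with "fx", "fy", "cx", "cy" (pixels), "k1" (the pictures are not rectified: a ray, as slopes to the right and down, at radius r is drawn at 1 + k1 r^2 times it, then the intrinsics apply), "eye" and "rotation" of the camera in the world. Camera axes: x right, y up, looking along -z (the intrinsics and any distortion apply to the point x, -y, -z); pixel columns grow to the right and rows downward; lengths in m; the calibration is good to about 2 mm. A picture is of the moment at which its call begins: read the wrist's pose just before it. camera_info takes no time and is no camera call; for the wrist camera it gives the pose at the moment of the call.
- r.sign_off(): hands the job in, once; it reports no verdict.
The state is a dict: "time_s": time; "joint_positions": joint angles; "dq": joint speeds; "tau": joint torques, N m; "tool_pos": TCP position; "tcp_rot": TCP orientation; "ft_force": force on the tool from outside, world axes, zero at the start; "ft_torque": the same for the moment, N m; "grip_width": finger opening in m.
Only numpy, scipy, OpenCV 4.12 (cv2) and the standard library are available. Lean on these libraries where they do the work, as an engineer would, in place of code of your own. Each camera call takes 0.05 s, during which the arm holds its last target.

### The job

Get the robot car ready for its bench test: with closed fingers, first press the battery pack that stands proud of the car's deck fully down into its bay, then push the raised end of the rocker on the power box fully down so that it switches over, then press the round key on the console fully down and let it spring back. Only press: do not lift or shift the car, the power box or the console, leave the two square keys alone and do not disturb the other things on the desk. Keep to this order.

Things in the scene. Friction and masses are not known exactly. Their poses are not given: they have to be found in the camera images.
- car: Two-wheeled robot car, 160 x 145 mm, resting loose on a plywood test stand, wheels in the air. Origin: centre of the underside of its black deck plate (160 x 80 x 4 mm), 66 mm above the desk; z up, x along its length: the range sensor is at the -x end, the yellow-hubbed wheels and the blue circuit board at the +x end. The battery bay lies on the deck, centred 20 mm to -x of the origin; its black walls (66 x 46 mm outside) rise to 22 mm above the origin.
- battery_top (a point): Centre of the flat top of the grey battery pack (top 50 x 34 mm, long side along the car's x) in the car's bay; the point moves down with the pack. At joint 0 the top is 16 mm above the bay walls, fully home 4 mm above them (26 mm above the car's origin).
- battery (a joint): How far the battery pack is pressed down into its bay, m: starts near 0 (proud), fully home at 0.012. It slides straight down against about 4 N of friction and stays where it is left.
- power_box: Grey metal box 110 x 84 mm, 47 mm high, standing loose on rubber feet, about 0.9 kg. Origin: centre of its underside. On its top is a large white rocker in a thin black frame, 60 mm long along the box's x and 34 mm wide, pivoting on a level axis along y, 58 mm above the underside, at the box's centre.
- rocker_high_end (a point): Point on the upper face of the rocker's +x wing (the one raised at the start), 22 mm from the pivot axis towards its end (the wing is 31 mm long); it moves with the rocker. At the start this wing slopes up outwards by 0.4 rad and the point is 66.6 mm above the desk; pushed fully over, the wing is level and the point is 58 mm above the desk (the wing's outer edge falls from 70 to 58 mm).
- rocker (a joint): Rocker angle, rad: 0 off (+x wing raised), 0.4 fully switched over (+x wing down and level). About 3 N at the point moves it; it stays where it is left.
- console: White console 80 x 155 mm, 37 mm high, standing loose on rubber feet, about 0.9 kg. Origin: centre of its underside. Three black keys in a row along its y axis, 50 mm apart, tops 47 mm above the desk: round (36 mm across) at +y, square (24 mm) in the middle and at -y.
- key_round_top (a point): Centre of the top of the round key, 36 mm in diameter; it moves down with the key.
- key_round (a joint): How far the round key is pressed, m: 0 up, 0.005 fully down (about 4 N, spring return).
- key_square_mid (a joint): Travel of the square key (24 x 24 mm) in the middle of the console, 50 mm from the round one, m: 0 up, 0.005 down. Leave alone.
- key_square_end (a joint): Travel of the square key (24 x 24 mm) at the far end of the console, 100 mm from the round one, m: 0 up, 0.005 down. Leave alone.
- spare_wheel: Bystander: spare black tyre with a yellow hub lying flat, 66 mm across, 26 mm high; origin under its centre.
- gear_motor: Bystander: small yellow gear motor, 45 x 19 x 22 mm; origin under its centre.
- screw_tin: Bystander: round metal tin, 68 mm across, 40 mm high; origin under its centre.
- pencil_cup: Bystander: black cup of pencils, 68 mm across, 140 mm high with the pencils; origin under its centre.
- screwdriver: Bystander: red-handled screwdriver lying on the desk, 170 mm long; origin on its underside.
- servo: Bystander: small blue servo motor, 40 x 20 x 42 mm; origin under its centre.

How it is judged:
On the way, in this order (a step that is already met when the one before it is completed fails the run):
1. the battery pack is pressed home (value of joint battery above 0.0105 m), for 0.1 s.
2. the rocker is switched over (value of joint rocker above 0.33 rad), for 0.1 s.
3. the round key is pressed down (value of joint key_round above 0.004 m), for 0.05 s.
At the end, for the whole second after the job is handed in: The battery pack is within 1.5 mm of fully home, the rocker switched over (above 0.33 of 0.4 rad), all three keys sprung back up (within 1 mm), and the car, power box and console at rest, upright (within 0.1 rad) and within 15 mm of where they stood (value of joint battery above 0.0105 m and value of joint rocker above 0.33 rad and value of joint each of key_round, key_square_mid, key_square_end below 0.001 m and distance of each of car, power_box, console from where it was at the start of the episode below 0.015 m and angle between each of car, power_box, console's own z axis and vertical below 0.1 rad and linear speed of each of car, power_box, console below 0.02 m/s); the robot touches nothing.
It fails at once if the rocker is switched before the battery is home (value of joint rocker above 0.2 rad and value of joint battery below 0.0095 m).
It fails at once if the round key is pressed before the rocker is switched over (value of joint key_round above 0.0025 m and value of joint rocker below 0.3 rad).
It fails at once if a square key is pressed (value of joint any of key_square_mid, key_square_end above 0.002 m).
It fails at once if the car, power box or console is lifted, shifted by 20 mm or tipped (distance of any of car, power_box, console from where it was at the start of the episode above 0.02 m or angle between any of car, power_box, console's own z axis and vertical above 0.2 rad or height (world z) of car above 0.074 m or height (world z) of any of power_box, console above 0.008 m).
It fails at once if another thing on the desk is moved by more than 30 mm (distance of any of spare_wheel, gear_motor, screw_tin, pencil_cup, screwdriver, servo from where it was at the start of the episode above 0.03 m).
It also fails if it takes over 50 s, if anything falls off the work surface, if the arm or the gripper's body presses on something with over 40 N, if the wrist force passes 120 N, or if a joint passes its speed limit or range.

## Working session

There is one attempt and no reset: what is moved stays moved. The work goes in short steps, Python scripts to look and compute and a tool call to move; the robot and the scene stay as the last step left them, time stands still between calls to the robot, and variables do not carry over. Pictures are saved under pics/ and viewed, and the job is handed in when it is done.

Besides the shell and the picture viewer there is one more tool, called after "Request:" as name(argument=value, ...) on one line, values as JSON. play_rows: Moves the arm, as the interface text tells. Its arguments: {"type":"object","properties":{"rows":{"type":"array"},"force":{"type":"number"}},"required":["rows"]}

```bash
mkdir -p pics
python3 - <<'E'
from bench import r, optics
import cv2
for n in ("top","side","wrist"):
    i=optics.camera_info(n); print(n,i)
    cv2.imwrite(f"pics/{n}0.png",optics.snapshot(n))
print(r.read_state())
E
```

```text
top {'fx': 464.08289099544646, 'fy': 464.08289099544646, 'cx': 251.71683791344526, 'cy': 189.20885093681122, 'k1': -0.1052347913737974, 'eye': array([ 0.41393278, -0.00616565,  1.36352646]), 'rotation': array([ 0.03680275, -0.0422723 , -0.70019911,  0.7117442 ])}
side {'fx': 376.3743355979957, 'fy': 376.3743355979957, 'cx': 253.3776674206582, 'cy': 190.93530469727872, 'k1': -0.12412437131206015, 'eye': array([0.41166199, 0.96108184, 0.94598289]), 'rotation': array([-0.03016676,  0.40962102,  0.90773684, -0.08552435])}
wrist {'fx': 333.37383688497425, 'fy': 333.37383688497425, 'cx': 255.72564802671246, 'cy': 189.25207882860894, 'k1': -0.04952355177744538, 'eye': array([ 0.26788519, -0.4576207 ,  0.37287245]), 'rotation': array([-0.12948525,  0.08880446, -0.55472777,  0.81708289])}
{'time_s': 0.15, 'joint_positions': array([-1.34831035e+00,  2.63408026e-01, -4.87791754e-02,  1.25939442e+00,
        4.61719268e-06,  1.41550021e+00]), 'dq': array([ 0.00072338, -0.00147639,  0.00227642, -0.00188561, -0.00016602,
       -0.00032288]), 'tau': array([ 5.26887874e-03, -6.37825584e+01,  3.84645116e+01,  1.06636065e-02,
        8.81118854e-05,  4.73175675e-06]), 'tool_pos': array([ 0.19360408, -0.48777862,  0.23094256]), 'tcp_rot': array([ 9.82212991e-01,  1.87769767e-01, -1.08811273e-05, -3.92501588e-04]), 'ft_force': array([ 0.04635531, -0.1136174 , -0.28127172]), 'ft_torque': array([ 0.04243867,  0.05972069, -0.00935048]), 'grip_width': 0.0856338211696598}
```

View pics/top0.png

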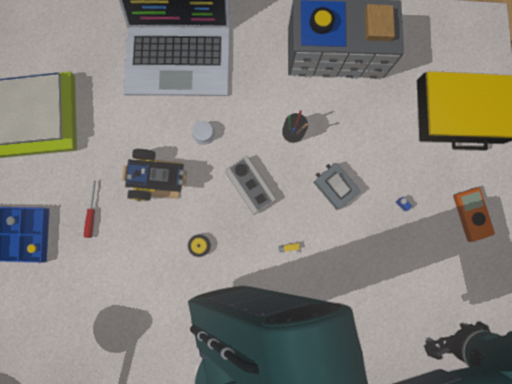

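View pics/side0.png

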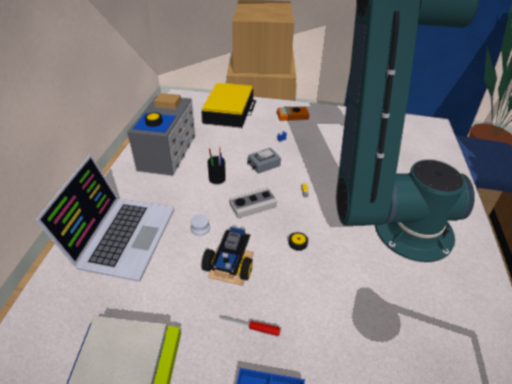

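```bash
cat > h.py <<'E'
import numpy as np, cv2
from scipy.spatial.transform import Rotation as R
def K(i): return np.array([[i['fx'],0,i['cx']],[0,i['fy'],i['cy']],[0,0,1]])
def ray(i,uv):
    p=cv2.undistortPoints(np.array(uv,float).reshape(-1,1,2),K(i),np.array([i['k1'],0,0,0.])).reshape(-1,2)
    return R.from_quat(i['rotation']).apply(np.c_[p[:,0],-p[:,1],-np.ones(len(p))])
def plane(i,uv,z):
    d=ray(i,uv); e=np.array(i['eye']); return e+d*((z-e[2])/d[:,2])[:,None]
def proj(i,P):
    c=R.from_quat(i['rotation']).inv().apply(np.atleast_2d(P)-i['eye'])
    x=np.c_[c[:,0]/-c[:,2],-c[:,1]/-c[:,2]]; r2=(x**2).sum(1,keepdims=True)
    x=x*(1+i['k1']*r2); return x*[i['fx'],i['fy']]+[i['cx'],i['cy']]
E
python3 - <<'E'
import cv2
a=cv2.imread('pics/top0.png');b=cv2.imread('pics/side0.png')
z=lambda im,x,y,w,h,s:cv2.resize(im[y:y+h,x:x+w],None,fx=s,fy=s,interpolation=cv2.INTER_CUBIC)
cv2.imwrite('pics/t1.png',z(a,115,140,80,70,8)); 
cv2.imwrite('pics/t2.png',z(a,215,145,160,75,5))
cv2.imwrite('pics/s1.png',z(b,195,140,120,145,4))
E
```

```text
(no output)
```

View pics/t1.png

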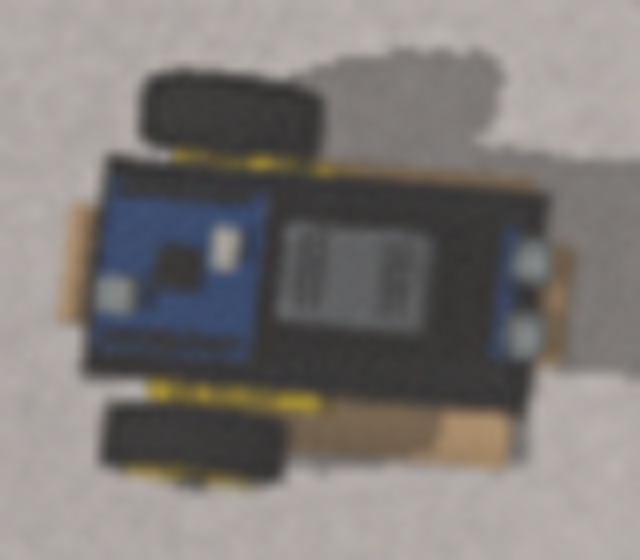

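View pics/t2.png

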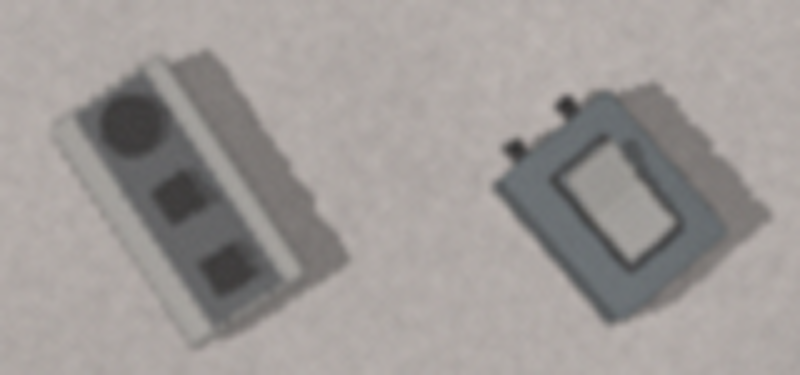

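View pics/s1.png

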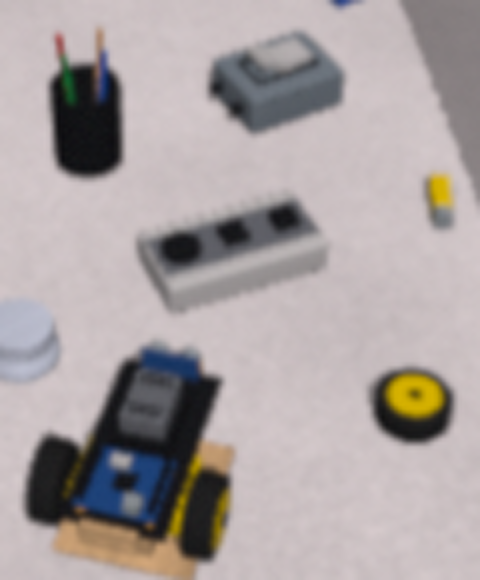

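```bash
python3 - <<'E'
from bench import optics
from h import *
t=optics.camera_info('top');s=optics.camera_info('side')
T1=lambda x,y:(115+(x+.5)/8-.5,140+(y+.5)/8-.5); T2=lambda x,y:(215+(x+.5)/5-.5,145+(y+.5)/5-.5); S1=lambda x,y:(195+(x+.5)/4-.5,140+(y+.5)/4-.5)
np.set_printoptions(precision=4,suppress=True)
print('bat',plane(t,[T1(355,275)],.104),plane(s,[S1(155,395)],.104))
print('deck corners',plane(t,[T1(110,157),T1(85,372),T1(520,410),T1(548,192)],.070))
print('key',plane(t,[T2(133,125)],.047),plane(s,[S1(181,247)],.047), plane(t,[T2(180,196),T2(229,268)],.047))
q=[T2(557,178),T2(607,138),T2(682,225),T2(632,268)]
print('rock',plane(t,q,.058),plane(t,[np.mean(q,0)],.058))
print('others: cup,tin,motor',plane(t,[(295,127),(203,131),(199,245),(291,247),(404,203)],.04))
E
cat pics/x 2>/dev/null
```

```text
bat [[0.5935 0.2409 0.104 ]] [[0.5902 0.2426 0.104 ]]
deck corners [[0.6393 0.337  0.07  ]
 [0.5623 0.3422 0.07  ]
 [0.5514 0.1874 0.07  ]
 [0.629  0.1801 0.07  ]]
key [[0.618  0.0159 0.047 ]] [[0.6174 0.0226 0.047 ]] [[ 0.5774 -0.0117  0.047 ]
 [ 0.5366 -0.0403  0.047 ]]
rock [[ 0.5901 -0.2263  0.058 ]
 [ 0.6137 -0.2552  0.058 ]
 [ 0.5643 -0.298   0.058 ]
 [ 0.5393 -0.2691  0.058 ]] [[ 0.5768 -0.2621  0.058 ]]
others: cup,tin,motor [[ 0.7479 -0.1389  0.04  ]
 [ 0.7311  0.1295  0.04  ]
 [ 0.4009  0.1318  0.04  ]
 [ 0.3995 -0.1294  0.04  ]
 [ 0.5299 -0.4578  0.04  ]]
```

View pics/wrist0.png

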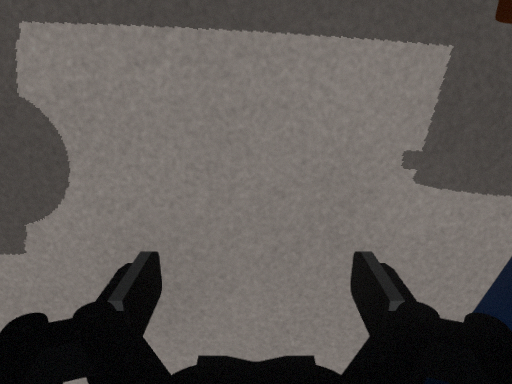

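Request:
play_rows(rows=[[[0.03,0.02,0.01,0,0,0,0],[0.03,0.02,0.01,0,0,0,0],[0.03,0.02,0.01,0,0,0,0],[0.03,0.02,0.01,0,0,0,0],[0.03,0.02,0.01,0,0,0,0],[0.03,0.02,0,0,0,0,0],[0.03,0.02,0,0,0,0,0],[0.03,0.02,0,0,0,0,0],[0.03,0.02,0,0,0,0,0],[0.03,0.02,0,0,0,0,0],[0.0,0.0,0,0,0,0,0],[0.0,0.0,0,0,0,0,0]]], force=60)

```text
time_s: 1.15
tool_pos: [0.4947, -0.2868, 0.2807]
tcp_rot: [0.982, 0.189, -0.0, -0.0]
ft_force: [-0.8, -0.3, -0.0]
grip_width: -0.0001
```

```bash
cat > look.py <<'E'
import sys,json
from bench import r, optics
from h import *
n=sys.argv[1]
i=optics.camera_info('wrist'); im=optics.snapshot('wrist'); cv2.imwrite(f'pics/{n}.png',im)
json.dump({k:np.array(v).tolist() for k,v in i.items()},open(f'pics/{n}.json','w'))
s=r.read_state();print(s['time_s'],s['tool_pos'],s['tcp_rot'],s['ft_force'],s['grip_width'])
E
python3 look.py w1
```

```text
1.2 [ 0.49376414 -0.28763712  0.28086991] [ 9.82088077e-01  1.88421944e-01 -3.52208220e-04 -2.37493575e-04] [-0.13529512 -0.93923538 -0.22378529] 0.00030155512046426016
```

View pics/w1.png

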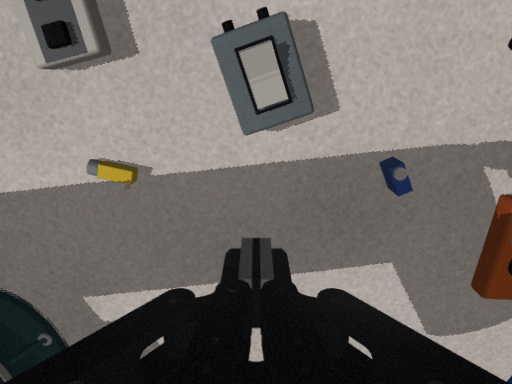

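Run:
```python
import cv2
a=cv2.imread('pics/w1.png')
cv2.imwrite('pics/w1z.png',cv2.resize(a[5:145,200:340],None,fx=4,fy=4,interpolation=cv2.INTER_CUBIC))
```

```text
(no output)
```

View pics/w1z.png

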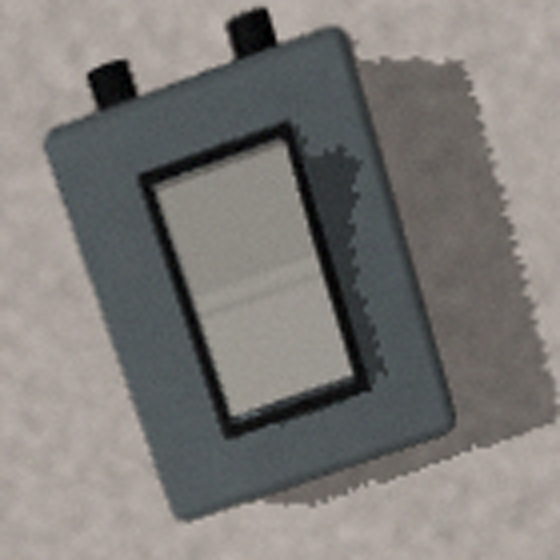

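Run:
```python
import json
from h import *
i=json.load(open('pics/w1.json'))
np.set_printoptions(precision=4,suppress=True)
Z=lambda x,y:(200+(x+.5)/4-.5,5+(y+.5)/4-.5)
px=[Z(158,188),Z(285,138),Z(355,378),Z(232,420)]   # rocker corners: far-left, far-right, near-right, near-left
cr=[Z(205,312),Z(318,262)]
A=plane(i,cr,.058).mean(0); print('pivot',A)
N=plane(i,px[2:],.058); F=plane(i,px[:2],.058); F70=plane(i,px[:2],.070);N70=plane(i,px[2:],.070)
print('near level',N.mean(0),np.linalg.norm(N.mean(0)-A),'if raised',np.linalg.norm((N70.mean(0)-A)[:2]))
print('far level',F.mean(0),np.linalg.norm(F.mean(0)-A),'if raised',np.linalg.norm((F70.mean(0)-A)[:2]))
print('widths near58/70 far58/70',*[np.linalg.norm(q[0]-q[1]) for q in (N,N70,F,F70)])
d=F70.mean(0)-N.mean(0);print('axis',np.degrees(np.arctan2(d[1],d[0])))
g=plane(i,[Z(45,135),Z(345,30),Z(455,425),Z(180,520)],.047);print('box',g,g.mean(0));
```

```text
pivot [ 0.5765 -0.2633  0.058 ]
near level [ 0.5533 -0.282   0.058 ] 0.029829225797092337 if raised 0.028901699720797255
far level [ 0.6007 -0.2424  0.058 ] 0.031984405263903684 if raised 0.030892393838671442
widths near58/70 far58/70 0.03441370311309063 0.033281169819566324 0.03442813095093185 0.033295122846351805
axis 40.15496993812126
box [[ 0.5911 -0.1967  0.047 ]
 [ 0.6432 -0.2594  0.047 ]
 [ 0.563  -0.3269  0.047 ]
 [ 0.5102 -0.2659  0.047 ]] [ 0.5769 -0.2622  0.047 ]
```

Request:
play_rows(rows=[[[0.005,0.038,-0.005,0,0,0,0],[0.005,0.038,-0.005,0,0,0,0],[0.005,0.038,-0.005,0,0,0,0],[0.005,0.038,-0.005,0,0,0,0],[0.005,0.038,-0.005,0,0,0,0],[0.005,0.038,-0.005,0,0,0,0],[0.005,0.038,0,0,0,0,0],[0,0,0,0,0,0,0],[0,0,0,0,0,0,0]]])

```text
time_s: 1.95
tool_pos: [0.5282, -0.0214, 0.2514]
tcp_rot: [0.982, 0.189, -0.0, 0.0]
ft_force: [-0.1, -0.0, -0.5]
grip_width: 0.0
```

```bash
python3 look.py w2
```

```text
2.0 [ 0.52827675 -0.02249081  0.25141579] [ 9.82193366e-01  1.87872706e-01 -6.63579993e-06  1.95653649e-04] [-0.36170434 -0.82783343 -0.21376144] 0.00030836868579270073
```

Request:
play_rows(rows=[[[0,0.035,-0.005,0,0,-5,0],[0,0.035,-0.005,0,0,-5,0],[0,0.035,-0.005,0,0,-5,0],[0,0.035,-0.005,0,0,-5,0],[0,0.035,-0.005,0,0,-5,0],[0,0.035,-0.005,0,0,0,0],[0,0,0,0,0,0,0],[0,0,0,0,0,0,0]]])

```text
time_s: 2.67
tool_pos: [0.5306, 0.1177, 0.2212]
tcp_rot: [0.999, 0.021, -0.001, -0.026]
ft_force: [-0.2, -0.3, -0.3]
grip_width: 0.0
```

```bash
python3 look.py w3
python3 - <<'E'
import cv2,numpy as np
a=cv2.imread('pics/w2.png');b=cv2.imread('pics/w3.png')
cv2.imwrite('pics/w23.png',cv2.resize(np.hstack([a,b]),(800,300)))
E
```

```text
2.7167 [0.53076725 0.11769597 0.22147629] [ 0.99944761  0.02130395 -0.00105141 -0.02548549] [ 0.36502471 -0.47803994 -0.0499649 ] -0.000104796511217107
```

View pics/w23.png

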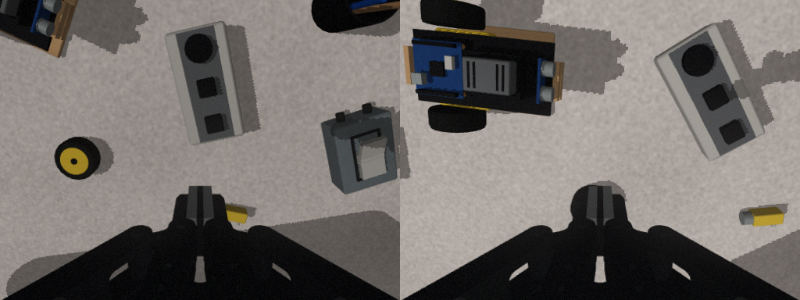

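Run:
```python
from bench import r
from scipy.spatial.transform import Rotation as R
s=r.read_state();print(s['joint_positions'],s['dq'],R.from_quat(s['tcp_rot']).as_matrix().round(4))
import cv2,numpy as np
a=cv2.imread('pics/w2.png');b=cv2.imread('pics/w3.png')
z=lambda im,x,y,w,h,s:cv2.resize(im[y:y+h,x:x+w],None,fx=s,fy=s,interpolation=cv2.INTER_CUBIC)
cv2.imwrite('pics/w2z.png',np.hstack([z(a,200,20,125,170,3),z(a,405,130,107,170,3)]))
cv2.imwrite('pics/w3z.png',np.vstack([z(b,0,0,230,175,3)]))
```

```text
[ 0.04115916  0.295063   -0.03010759  1.24671766  0.05100819  3.14009896] [ 0.00063351 -0.00525079  0.00620391  0.00063869 -0.00084449  0.00171708] [[ 0.9991  0.0425 -0.0032]
 [ 0.0426 -0.9978  0.0509]
 [-0.001  -0.051  -0.9987]]
```

View pics/w2z.png

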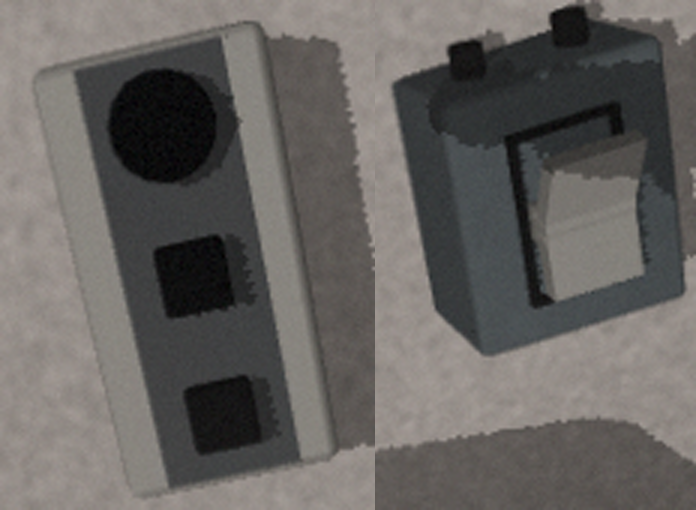

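View pics/w3z.png

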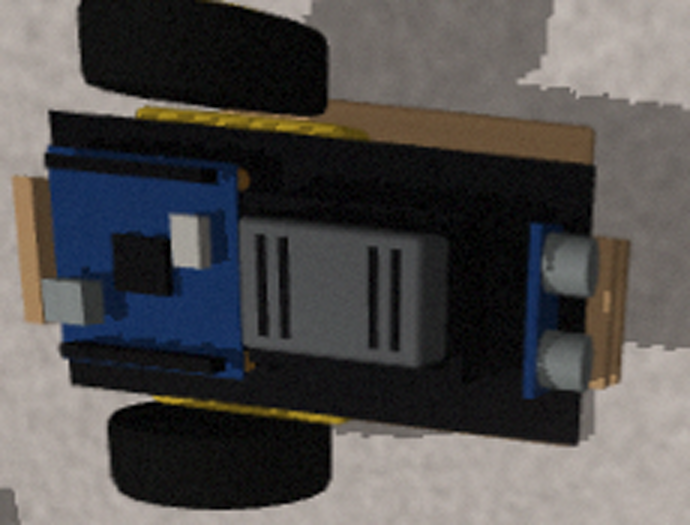

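Run:
```python
import json
from h import *
np.set_printoptions(precision=4,suppress=True)
i=json.load(open('pics/w3.json'))
Z=lambda x,y:((x+.5)/3-.5,(y+.5)/3-.5)
d=plane(i,[Z(50,112),Z(595,165),Z(578,443),Z(72,383)],.070);c=d.mean(0);ax=(d[0]+d[3]-d[1]-d[2])/2
print('deck',d,c,ax,np.linalg.norm(ax),np.degrees(np.arctan2(ax[1],ax[0])));print('bat via deck',c-.02*ax/np.linalg.norm(ax))
b=plane(i,[Z(243,217),Z(437,237),Z(434,362),Z(242,352)],.104);print('bat',b,b.mean(0),np.linalg.norm(b[0]-b[1]),np.linalg.norm(b[1]-b[2]))
i=json.load(open('pics/w2.json'))
Z=lambda x,y:(200+(x+.5)/3-.5,20+(y+.5)/3-.5)
print('keys',plane(i,[Z(162,126),Z(193,277),Z(221,415)],.047))
i=json.load(open('pics/w3.json'))
im=cv2.imread('pics/w3.png')
m=(im.max(2)<40).astype(np.uint8)
n,l,s,ce=cv2.connectedComponentsWithStats(m)
for k in range(1,n):
    if s[k,4]>150 and ce[k,0]>300 and ce[k,1]<190: print(s[k],ce[k],plane(i,[ce[k]],.047))
```

```text
deck [[0.6401 0.3385 0.07  ]
 [0.629  0.1788 0.07  ]
 [0.5504 0.1846 0.07  ]
 [0.5618 0.3441 0.07  ]] [0.5953 0.2615 0.07  ] [0.0112 0.1596 0.    ] 0.15997721691658495 85.97219512578269
bat via deck [0.5939 0.2415 0.07  ]
bat [[0.612  0.2629 0.104 ]
 [0.6085 0.212  0.104 ]
 [0.5771 0.2144 0.104 ]
 [0.5776 0.267  0.104 ]] [0.5938 0.2391 0.104 ] 0.05108584934845782 0.03154697477236468
keys [[ 0.6185  0.0178  0.047 ]
 [ 0.5773 -0.0099  0.047 ]
 [ 0.5366 -0.0372  0.047 ]]
[ 360   57   43   41 1352] [381.1036  76.9549] [[0.6187 0.0192 0.047 ]]
[387 108  35  34 740] [404.0351 124.3622] [[ 0.5781 -0.0082  0.047 ]]
[409 153  33  32 673] [424.89   168.3328] [[ 0.5375 -0.0356  0.047 ]]
```

Request:
play_rows(rows=[[[0,0,0,0,0,7,0],[0,0,0,0,0,7,0],[0.006,0.012,0,-2.9,-0.4,0,0],[0.006,0.012,0,0,0,7,0],[0.006,0.012,0,0,0,7,0],[0.006,0.012,0,0,0,7,0],[0.006,0.012,0,0,0,7,0],[0.006,0.012,0,0,0,7,0],[0.006,0.012,0,0,0,7,0],[0.006,0.012,0,0,0,7,0],[0.006,0.012,0,0,0,7,0],[0.006,0.012,0,0,0,7,0]]])

```text
time_s: 3.72
tool_pos: [0.5914, 0.2384, 0.2217]
tcp_rot: [0.767, 0.641, -0.004, 0.003]
ft_force: [0.2, -0.1, -0.1]
grip_width: 0.0
```

Request:
play_rows(rows=[[[0,0,-0.02,0,0,7,0],[0,0,-0.02,0,0,6.5,0],[0,0,0,0,0,0,0]]])

```text
time_s: 3.97
tool_pos: [0.5898, 0.2377, 0.1784]
tcp_rot: [0.687, 0.727, -0.005, 0.002]
ft_force: [0.1, 0.0, -1.2]
grip_width: -0.0001
```

Run:
```python
from bench import r
from scipy.spatial.transform import Rotation as R
s=r.read_state();print(s['time_s'],s['tool_pos'],s['joint_positions'],s['ft_force'],R.from_quat(s['tcp_rot']).as_matrix().round(4))
```

```text
3.9667 [0.58976015 0.23772729 0.17839513] [ 0.259172    0.4789491   0.14714005  1.24615885 -0.00895322  1.7728632 ] [ 0.12704283  0.01007463 -1.23489497] [[-0.0571  0.9984 -0.0046]
 [ 0.9983  0.0571 -0.0105]
 [-0.0102 -0.0052 -0.9999]]
```

Request:
play_rows(rows=[[[0.004,0.003,-0.02,0,0,-7,0],[0,0,-0.02,0,0,0,0],[0,0,-0.018,0,0,0,0],[0,0,0,0,0,0,0],[0,0,0,0,0,0,0]]])

```text
time_s: 4.38
tool_pos: [0.5947, 0.2414, 0.1241]
tcp_rot: [0.732, 0.681, -0.004, 0.003]
ft_force: [-0.1, 0.6, -0.0]
grip_width: -0.0003
```

```bash
python3 look.py w4
python3 - <<'E'
from bench import optics
import cv2
a=optics.snapshot('side');cv2.imwrite('pics/s4.png',cv2.resize(a[190:310,170:300],None,fx=5,fy=5,interpolation=cv2.INTER_CUBIC))
E
```

```text
4.4333 [0.59519284 0.24168374 0.124869  ] [ 0.7320325   0.68125579 -0.00323414  0.0029164 ] [-0.43449134 -0.36438802  0.45652426] -0.00036017336466525473
```

View pics/s4.png

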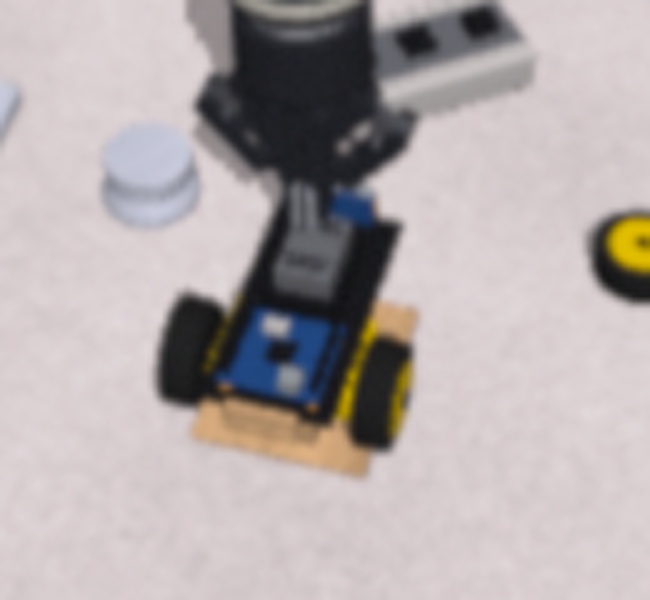

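View pics/w4.png

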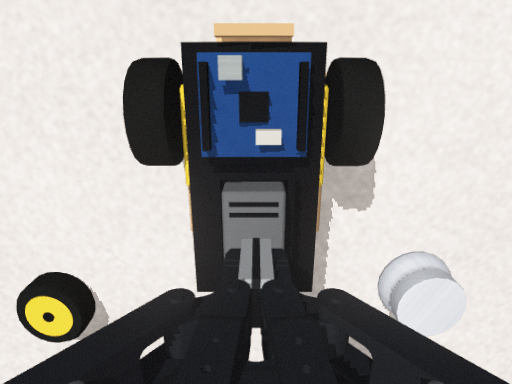

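Request:
play_rows(rows=[[[0,0,-0.008,0,0,0,0],[0,0,-0.006,0,0,0,0],[0,0,-0.003,0,0,0,0],[0,0,-0.003,0,0,0,0],[0,0,-0.003,0,0,0,0],[0,0,-0.003,0,0,0,0]]])

```text
time_s: 4.98
tool_pos: [0.5945, 0.2422, 0.0972]
tcp_rot: [0.731, 0.682, -0.004, 0.003]
ft_force: [-1.4, -0.3, 3.4]
grip_width: 0.0002
```

Request:
play_rows(rows=[[[0,0,-0.002,0,0,0,0],[0,0,-0.002,0,0,0,0],[0,0,0,0,0,0,0]]])

```text
time_s: 5.23
tool_pos: [0.5945, 0.2423, 0.093]
tcp_rot: [0.731, 0.682, -0.004, 0.002]
ft_force: [-0.1, -0.1, 0.6]
grip_width: -0.0
```

Request:
play_rows(rows=[[[0,0,-0.001,0,0,0,0],[0,0,-0.001,0,0,0,0],[0,0,0,0,0,0,0]]])

```text
time_s: 5.48
tool_pos: [0.5946, 0.2423, 0.0919]
tcp_rot: [0.731, 0.682, -0.003, 0.003]
ft_force: [-3.3, -0.3, 8.9]
grip_width: -0.0002
```

Request:
play_rows(rows=[[[0,0,-0.0006,0,0,0,0],[0,0,0,0,0,0,0],[0,0,0,0,0,0,0]]])

```text
time_s: 5.73
tool_pos: [0.5947, 0.2423, 0.0919]
tcp_rot: [0.731, 0.682, -0.003, 0.003]
ft_force: [-5.0, -1.5, 15.5]
grip_width: -0.0002
```

Request:
play_rows(rows=[[[0,0,0.005,0,0,0,0],[0,0,0.02,0,0,0,0],[0,0,0.03,0,0,0,0],[0,0,0.03,0,0,0,0],[0,-0.01,0.03,0,0,0,0],[0,-0.035,0.005,0,0,0,0],[0,-0.035,0,0,0,0,0],[0,0,0,0,0,0,0]]])

```text
time_s: 6.4
tool_pos: [0.5951, 0.158, 0.2116]
tcp_rot: [0.732, 0.681, -0.003, 0.003]
ft_force: [-0.4, -0.2, 0.1]
grip_width: 0.0001
```

```bash
python3 look.py w5
python3 - <<'E'
import json
from h import *
i=json.load(open('pics/w5.json'))
print(proj(i,[[.594,.241,.092]]))
E
```

```text
6.45 [0.59491362 0.15997875 0.21120543] [ 0.73208906  0.68119433 -0.00338546  0.00290423] [-0.07937503  0.22396951  0.09372751] 0.000231309995753709
[[245.9603052  76.5040313]]
```

View pics/w5.png

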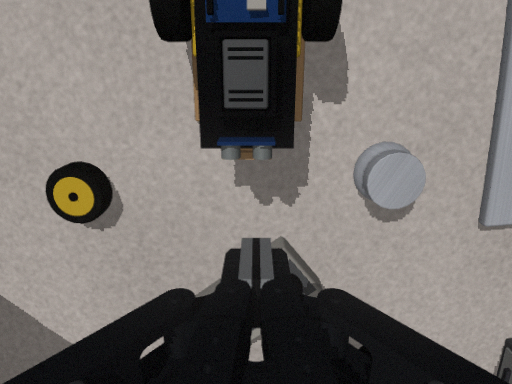

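Request:
play_rows(rows=[[[0,-0.037,0,0,0,-4,0],[0,-0.037,0,0,0,-4,0],[0,-0.037,0,0,0,-4,0],[0,-0.037,0,0,0,-4,0],[0,-0.037,0,0,0,-4,0],[0,-0.037,0,0,0,-4,0],[0,-0.037,0,0,0,-4,0],[0,-0.037,0,0,0,-4,0],[0,-0.037,0,0,0,-4,0],[0,-0.037,0,0,0,-4,0],[0,-0.037,0,0,0,-4,0],[0,0,0,0,0,-2,0]]])

```text
time_s: 7.45
tool_pos: [0.5946, -0.2499, 0.2097]
tcp_rot: [0.941, 0.339, -0.005, 0.001]
ft_force: [0.9, -0.5, -0.5]
grip_width: -0.0
```

Request:
play_rows(rows=[[[0,0,-0.03,0,0,0,0],[0,0,-0.03,0,0,0,0],[0,0,-0.03,0,0,0,0],[0,0,0,0,0,0,0]]])

```text
time_s: 7.78
tool_pos: [0.5926, -0.2429, 0.1153]
tcp_rot: [0.939, 0.343, -0.007, -0.002]
ft_force: [-0.4, 0.6, -0.3]
grip_width: 0.0001
```

```bash
python3 look.py w6
```

```text
7.8333 [ 0.59352672 -0.24341377  0.11851564] [ 0.93944591  0.3426447  -0.00591183 -0.0010235 ] [0.54891612 0.38622233 0.3945324 ] -0.0001172309493777317
```

View pics/w6.png

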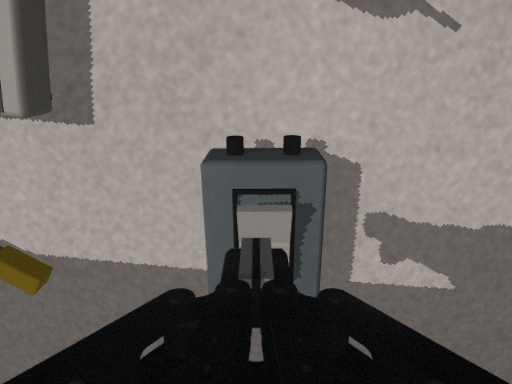

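Request:
play_rows(rows=[[[-0.001,-0.006,-0.02,0,0,0,0],[0,0,-0.02,0,0,0,0],[0,0,0,0,0,0,0]]])

```text
time_s: 8.08
tool_pos: [0.5933, -0.2502, 0.0796]
tcp_rot: [0.94, 0.342, -0.005, 0.0]
ft_force: [-0.5, 0.4, 0.3]
grip_width: 0.0001
```

Request:
play_rows(rows=[[[0,0,-0.003,0,0,0,0],[0,0,-0.003,0,0,0,0],[0,0,-0.003,0,0,0,0],[0,0,0,0,0,0,0]]])

```text
time_s: 8.42
tool_pos: [0.5939, -0.2507, 0.0723]
tcp_rot: [0.94, 0.342, -0.004, 0.001]
ft_force: [-0.9, 0.3, 0.3]
grip_width: -0.0001
```

Request:
play_rows(rows=[[[0,0,-0.003,0,0,0,0],[0,0,-0.003,0,0,0,0],[0,0,-0.003,0,0,0,0],[0,0,-0.002,0,0,0,0],[0,0,0,0,0,0,0]]])

```text
time_s: 8.83
tool_pos: [0.5935, -0.2507, 0.0603]
tcp_rot: [0.94, 0.342, -0.004, 0.001]
ft_force: [-0.6, -0.4, -0.2]
grip_width: -0.0
```

Request:
play_rows(rows=[[[0,0,-0.0015,0,0,0,0],[0,0,-0.001,0,0,0,0],[0,0,0,0,0,0,0]]])

```text
time_s: 9.08
tool_pos: [0.5935, -0.2507, 0.0581]
tcp_rot: [0.94, 0.342, -0.004, 0.001]
ft_force: [0.2, 0.5, 0.3]
grip_width: -0.0
```

Request:
play_rows(rows=[[[0,0,-0.0007,0,0,0,0],[0,0,-0.0007,0,0,0,0],[0,0,0,0,0,0,0]]])

```text
time_s: 9.33
tool_pos: [0.5936, -0.2508, 0.0578]
tcp_rot: [0.94, 0.342, -0.004, 0.001]
ft_force: [-3.1, 2.1, 13.0]
grip_width: 0.0002
```

Firm stop at 57.8 mm. Retract and look.

Request:
play_rows(rows=[[[0,0,0.004,0,0,0,0],[0,0,0.015,0,0,0,0],[0,0,0.03,0,0,0,0],[0,0,0.03,0,0,0,0],[-0.01,0.01,0.03,0,0,0,0],[-0.01,0.03,0.02,0,0,0,0],[-0.02,0.02,0.0,0,0,0,0],[-0.02,0,0,0,0,0,0],[0,0,0,0,0,0,0]]])

```text
time_s: 10.08
tool_pos: [0.5309, -0.1895, 0.1866]
tcp_rot: [0.939, 0.343, -0.005, 0.001]
ft_force: [1.5, -0.2, 0.6]
grip_width: 0.0001
```

```bash
python3 look.py w7
```

```text
10.1333 [ 0.53232644 -0.1902312   0.18637997] [ 0.93952283  0.3424555  -0.00446581  0.00106479] [ 0.74938456  0.18816119 -0.69078163] -0.0004276215385581054
```

View pics/w7.png

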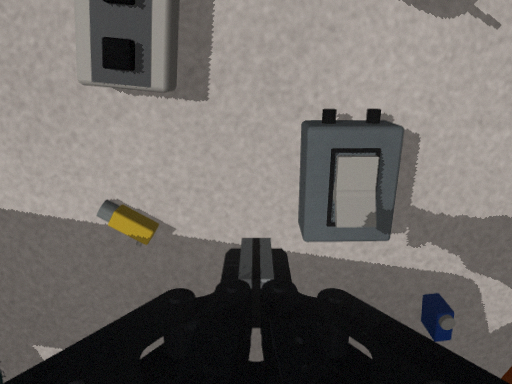

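Request:
play_rows(rows=[[[0.0145,0.0347,0,0,0,-1,0],[0.0145,0.0347,0,0,0,-1,0],[0.0145,0.0347,0,0,0,-1,0],[0.0145,0.0347,0,0,0,-1,0],[0.0145,0.0347,0,0,0,-1,0],[0.0145,0.0347,0,0,0,0,0],[0,0,-0.03,0,0,0,0],[0,0,-0.03,0,0,0,0],[0,0,-0.03,0,0,0,0],[0,0,0,0,0,0,0],[0,0,0,0,0,0,0]]])

```text
time_s: 11.05
tool_pos: [0.6201, 0.0174, 0.095]
tcp_rot: [0.954, 0.301, -0.006, 0.0]
ft_force: [0.3, 0.1, 1.8]
grip_width: 0.0002
```

```bash
python3 look.py w8
```

```text
11.1 [0.62114274 0.01718796 0.09663872] [ 9.53638830e-01  3.00920265e-01 -4.39564738e-03  8.08814112e-04] [0.57166029 0.3766441  0.47543428] -0.00032183593805037346
```

View pics/w8.png

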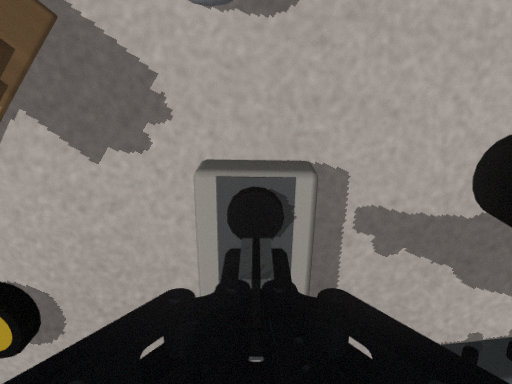

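Aligned over the round key (key at px (255,212), fingertips ending at column 256). Small correction, then descend.

Request:
play_rows(rows=[[[-0.002,0.001,-0.02,0,0,0,0],[0,0,-0.015,0,0,0,0],[0,0,-0.006,0,0,0,0],[0,0,0,0,0,0,0]]])

```text
time_s: 11.43
tool_pos: [0.6189, 0.0182, 0.0553]
tcp_rot: [0.954, 0.301, -0.004, 0.001]
ft_force: [0.9, 0.2, 0.2]
grip_width: -0.0004
```

Request:
play_rows(rows=[[[0,0,-0.003,0,0,0,0],[0,0,-0.003,0,0,0,0],[0,0,-0.003,0,0,0,0],[0,0,0,0,0,0,0]]])

```text
time_s: 11.77
tool_pos: [0.6189, 0.0184, 0.046]
tcp_rot: [0.954, 0.301, -0.004, 0.001]
ft_force: [1.6, -0.6, 1.4]
grip_width: -0.0002
```

Request:
play_rows(rows=[[[0,0,-0.002,0,0,0,0],[0,0,-0.002,0,0,0,0],[0,0,0,0,0,0,0]]])

```text
time_s: 12.02
tool_pos: [0.6189, 0.0184, 0.0421]
tcp_rot: [0.954, 0.301, -0.004, 0.001]
ft_force: [0.2, 0.8, 4.6]
grip_width: 0.0
```

Request:
play_rows(rows=[[[0,0,-0.0008,0,0,0,0],[0,0,-0.0006,0,0,0,0],[0,0,0,0,0,0,0]]])

```text
time_s: 12.27
tool_pos: [0.619, 0.0184, 0.0417]
tcp_rot: [0.954, 0.301, -0.004, 0.001]
ft_force: [-4.6, -0.4, 18.2]
grip_width: -0.0001
```

Hard stop at 41.7 mm (full travel). Retract clear and check all.

Request:
play_rows(rows=[[[0,0,0.004,0,0,0,0],[0,0,0.015,0,0,0,0],[0,0,0.03,0,0,0,0],[0,0,0.035,0,0,0,0],[0,0,0.035,0,0,0,0],[-0.03,-0.01,0.02,0,0,0,0],[-0.035,0,0.01,0,0,0,0],[-0.035,0,0.01,0,0,0,0],[-0.02,0,0,0,0,0,0],[0,0,0,0,0,0,0]]])

```text
time_s: 13.1
tool_pos: [0.4952, 0.0087, 0.2004]
tcp_rot: [0.954, 0.301, -0.004, 0.001]
ft_force: [0.9, -0.4, 0.7]
grip_width: -0.0001
```

```bash
python3 look.py w9
python3 - <<'E'
import json
from bench import optics
from h import *
np.set_printoptions(precision=4,suppress=True)
i=json.load(open('pics/w9.json')); print(proj(i,[[.6186,.018,.047],[.594,.241,.092],[.594,.241,.104],[.5766,-.2628,.058]]))
a=optics.snapshot('top');b=cv2.imread('pics/top0.png')
cv2.imwrite('pics/top9.png',np.vstack([cv2.resize(x[110:260,80:420],None,fx=2,fy=2) for x in (b,a)]))
E
```

```text
13.15 [0.49712302 0.00855753 0.2000967 ] [ 9.53618523e-01  3.00988659e-01 -4.09450260e-03  8.79920460e-04] [0.56456388 0.56668684 1.02901634] 0.00015015711459422072
[[ 333.6496   46.8235]
 [  46.3587 -135.0601]
 [  35.191  -145.9517]
 [ 524.1148  260.5144]]
```

View pics/w9.png

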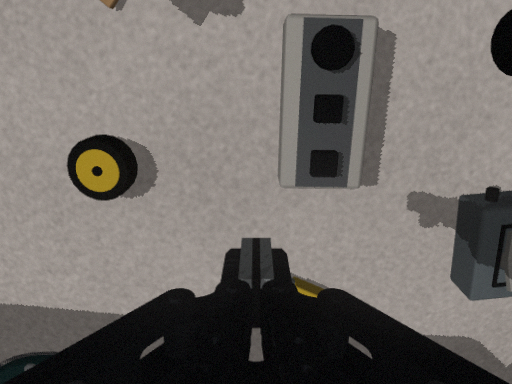

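View pics/top9.png

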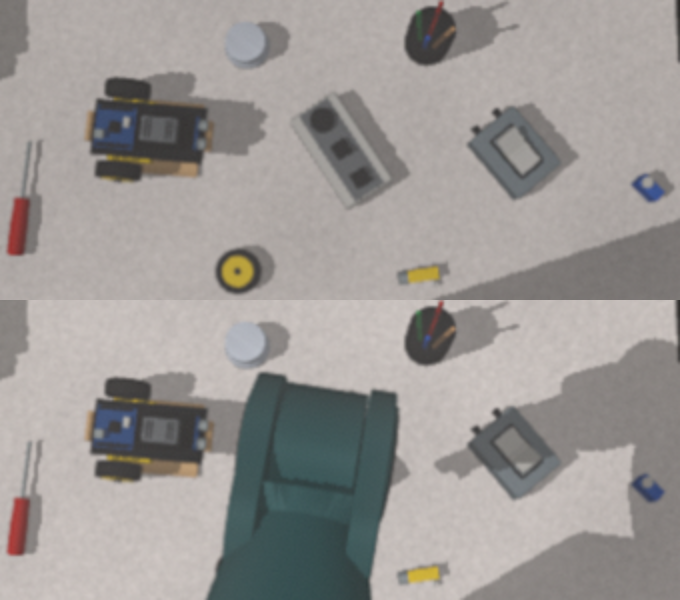

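```bash
python3 -c "
from bench import r
print(r.sign_off())"
```

```text
the job is handed in; nothing more can be done
None
```

I pressed the three parts in the required order with closed fingers and handed the job in at about 13 s. No verdict was reported.

| Step | Hard stop height (expected) | Force at the stop |
|---|---|---|
| Battery pack | 91.9 mm (home 92 mm) | 15 N |
| Rocker, raised wing | 57.8 mm (level 58 mm) | 13 N |
| Round key | 41.7 mm (bottom 42 mm) | 18 N |

**Last checks:**
- The wrist view showed the rocker switched over.
- The round key appeared exactly where it should be, and all three keys looked up. I judged the keys' height only by eye.
- Before-and-after top pictures showed the car, the power box and the visible bystanders unmoved. The arm hid the console and the spare wheel in the later top picture. The last wrist view showed the console in place and the spare wheel undisturbed.
- The gripper was clear of everything when I handed in.

**Didn't go to plan:**
- The last joint reached its range limit once, in free air, and tilted the tool by about 3 degrees. I corrected this before any pressing by choosing a different turn of the tool.
- My first side-camera reading of the round key disagreed with the top view by about 7 mm. I used wrist pictures instead.

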